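Point out the next sample and start the analyser

ROBOT

A 6-joint arm with a two-finger parallel gripper is mounted at the origin on the work surface. World frame = base frame: x ahead of the robot, y to its left, z up, the work surface at z = 0. Lengths are in mm, angles in rad, forces in N, time in s.
With the tool pointing down it reaches from about 350 to 775 mm from the base axis. Payload 7.3 kg.
Tool frame: the origin (TCP) lies between the finger pads, 19 mm behind the fingertips; this is the grasp point; z points along the fingers, y is the line along which they close (so a half turn about z gives the same grasp; the last joint's range is limited). The gripper opens to 92 mm and grips with 3 to 60 N. Pads are 19 mm wide; open, the fingers measure 130 mm over their backs; the gripper's body (75 mm by 190 mm) begins 47 mm behind the grasp point.
Start: joints at [-1.259, 0.342, 1.524, -0, 1.275, -0.146], TCP at [232.061, -470.947, 245.541] pointing down, gripper open.
Joint ranges: [-2.53, 2.53], [-0.77, 2.02], [0.04, 2.7], [-1, 4.14], [0.28, 2.66], [-3.11, 3.11]. Speed limits (rad/s): [2.57, 2.57, 3.14, 3.14, 3.14, 3.14].

INTERFACE

Orientations are given as [roll, pitch, yaw] about the fixed x, y, z axes, in that order (R = Rz(yaw) Ry(pitch) Rx(roll)).
In Python, from plant import * gives the robot as it stands. The module is installed in compiled form; this text tells all that it offers.
- The arm moves only by the shell command python3 -m inch 'ROWS'. ROWS is JSON, a list of rows, each a list of 5 numbers: the shift along the tool's x, y, z in m, then the turn about the tool's z in rad, then the opening, from 0 (shut) to 1 (fully open). In form: [[tx, ty, tz, spin, claw], ...]. A call has 1 to 8 rows; each row is the pose to reach, as a shift and turn from the pose commanded when the call began, along the tool's axes at that moment; what a row does not reach only later rows make up. A row lasts 1/12 s, in which the tool goes at most 41.7 mm and 7.16 degrees, less where a joint would pass 70% of its speed; a pose out of reach is approached as far as the arm can. A call with a gripper value outside its range is refused whole. The fingers move at their own pace and stop on an object; the grip force is fixed at half the most. Time passes only in rows, so rows that repeat a pose let the fingers close. It gives the time, the measured TCP pose, the force, the opening and the grip force at its end, in the units of the state.
- get_obs(): the state, without advancing time (a new reading comes with each control period).
- capture(name): name is "scene" or "top"; returns a dict with "color" (420x560x3 uint8, red, green, blue), "intrinsics" (3x3 intrinsics, pixels), "pose" (4x4, takes a point from camera to world coordinates). Camera axes: x right, y down, z forward; pixel columns grow to the right and rows downward; lengths in mm; the calibration is good to about 2 mm. A picture is of the moment at which its call begins. There is no depth.
- close_job(): hands the job in; it is judged then, once.
Trained networks look in a picture, given as the dict that the camera call returned (one of the last four; its "shot" number tells which), for a name from the list of things; names that differ only in an ending like _2 or _b are one class to them, and where a whole thing is asked for, a point or a joint stands for the part that bears it (a point fixed in the world has none). Each returns a list of dicts, best first, with "conf" (0 to 1); they miss things now and then, are a little off and sometimes report something else, mostly with a low value. They report only what shows in the picture. A call takes as long as a camera call.
- look_for(picture, target): "rect" ([centre column, centre row, width, height] in pixels, round what is visible of it).
- trace(picture, target): "pixels" (420x560 bool, what is visible of it) and "rect" ([centre column, centre row, width, height] in pixels, round what is visible of it).
- tip_of(picture, target): "centre" ([column, row] in pixels: a listed point, or the origin of a listed thing).
The state is a dict: "time": time; "joint_positions": joint angles; "dq": joint speeds; "tau": joint torques, N m; "tool_pos": TCP position; "tcp_rot": TCP orientation; "contact_force": force on the tool from outside, world axes, zero at the start; "moment": the same for the moment, N m; "grip_width": finger opening in mm; "finger_force": force on a finger pad.
Only numpy, scipy, OpenCV 4.12 (cv2) and the standard library are available. Lean on these libraries where they do the work, as an engineer would, in place of code of your own. Each camera call takes 0.05 s, during which the arm holds its last target. There are 200 camera calls.

TASK

Show the overhead camera which gas sample is next: point down at the brown bottle with the blue cap, the fingertips over the middle of its cap and about two to three centimetres above it, and stay there for two seconds. Then press the green start key on the console all the way down and let it come back up. Do not touch, shift or lift any bottle, do not dip over the caps of the other bottles, and leave the other keys and things alone.

Things in the scene. Friction and masses are not known exactly. Their poses are not given: they have to be found in the camera images.
- tray: fixed pale-green open tray, 200 x 290 mm, rim 22 mm high, floor 5 mm thick; origin at the centre of its underside, on the work surface; the five bottles stand in it at least 75 mm apart (centre to centre). Tray and console may change sides
- amber_blue: THE NAMED BOTTLE: brown (amber) glass, blue cap; loose, 58 mm in diameter, 100 mm tall including the cap, 0.15 to 0.31 kg, closed; origin at the centre of its underside, z up
- amber_blue_top (a point): centre of the top of that bottle's cap (amber_blue), about 105 mm above the work surface
- clear_blue: another bottle: clear glass, blue cap; loose, 58 mm in diameter, 100 mm tall including the cap, 0.15 to 0.31 kg, closed; origin at the centre of its underside, z up
- clear_blue_top (a point): centre of the top of that bottle's cap (clear_blue), about 105 mm above the work surface
- amber_white: another bottle: brown (amber) glass, white cap; loose, 58 mm in diameter, 100 mm tall including the cap, 0.15 to 0.31 kg, closed; origin at the centre of its underside, z up
- amber_white_top (a point): centre of the top of that bottle's cap (amber_white), about 105 mm above the work surface
- clear_white: another bottle: clear glass, white cap; loose, 58 mm in diameter, 100 mm tall including the cap, 0.15 to 0.31 kg, closed; origin at the centre of its underside, z up
- clear_white_top (a point): centre of the top of that bottle's cap (clear_white), about 105 mm above the work surface
- amber_orange: another bottle: brown (amber) glass, orange cap; loose, 58 mm in diameter, 100 mm tall including the cap, 0.15 to 0.31 kg, closed; origin at the centre of its underside, z up
- amber_orange_top (a point): centre of the top of that bottle's cap (amber_orange), about 105 mm above the work surface
- console: fixed cream control console of the gas analyser, 180 x 200 mm, 45 mm high, pink screen on its far half (+x of its own frame); three keys in a row along its own y on the near half, 60 mm apart; origin at the centre of its underside
- start_key (a joint): travel of the green start key (at the console's +y end of the row): 0 released, 0.006 m fully pressed (downward); it springs back, fully down takes about 5 N
- start_key_top (a point): centre of the top of the green start key, 28 mm in diameter; released it is 67 mm above the work surface, 10 mm proud of its black round housing (44 mm in diameter, 12 mm high)
- pause_key (a joint): travel of the yellow key in the middle of the row, 0 to 0.006 m; not to be pressed
- stop_key (a joint): travel of the red key at the console's -y end, 0 to 0.006 m; not to be pressed
- beaker: loose glass beaker, 68 mm in diameter, 90 mm high, beyond the tray and console; origin under its centre
- jar: loose white jar with a black lid, 64 mm in diameter, 85 mm high; origin under its centre
- wrench: loose steel wrench, 160 mm long, lying flat; origin under its middle

How it is judged (in metres and radians):
On the way, in this order (a step that is already met when the one before it is completed fails the run):
1. the tool point stays for two seconds (at least 1.8 s) over the cap of the brown bottle with the blue cap (within 20 mm sideways, 10 to 60 mm above the cap's top), not touching it (horizontal distance between the grasp point and amber_blue_top below 0.02 m and z of the grasp point in the frame of amber_blue_top between 0.01 and 0.06 m), for 1.8 s.
2. the green start key is pressed down (more than 4.5 of its 6 mm) (value of joint start_key above 0.0045 m), for 0.05 s.
At the end, for the whole second after the job is handed in: all three keys are up again (within 1.5 mm); every bottle stands upright and still within 10 mm of where it began; beaker, jar and wrench within 15 mm of where they began (value of joint each of start_key, pause_key, stop_key below 0.0015 m and distance of each of amber_blue, clear_blue, amber_white, clear_white, amber_orange from where it was at the start of the episode below 0.01 m and angle between each of amber_blue, clear_blue, amber_white, clear_white, amber_orange's own z axis and vertical below 0.1 rad and linear speed of each of amber_blue, clear_blue, amber_white, clear_white, amber_orange below 0.02 m/s and distance of each of beaker, jar, wrench from where it was at the start of the episode below 0.015 m); the robot touches nothing.
It fails at once if a bottle is touched by the robot (contact force between any of the fingers, the arm and amber_blue above 0.3 N or contact force between any of the fingers, the arm and clear_blue above 0.3 N or contact force between any of the fingers, the arm and amber_white above 0.3 N or contact force between any of the fingers, the arm and clear_white above 0.3 N or contact force between any of the fingers, the arm and amber_orange above 0.3 N).
It fails at once if a bottle is lifted, shifted by more than 10 mm or tipped (distance of any of amber_blue, clear_blue, amber_white, clear_white, amber_orange from where it was at the start of the episode above 0.01 m or angle between any of amber_blue, clear_blue, amber_white, clear_white, amber_orange's own z axis and vertical above 0.2 rad).
It fails at once if the fingers point at a wrong bottle: tool point within 20 mm sideways of its cap's centre and less than 60 mm above it ((horizontal distance between the grasp point and clear_blue_top below 0.02 m and z of the grasp point in the frame of clear_blue_top below 0.06 m) or (horizontal distance between the grasp point and amber_white_top below 0.02 m and z of the grasp point in the frame of amber_white_top below 0.06 m) or (horizontal distance between the grasp point and clear_white_top below 0.02 m and z of the grasp point in the frame of clear_white_top below 0.06 m) or (horizontal distance between the grasp point and amber_orange_top below 0.02 m and z of the grasp point in the frame of amber_orange_top below 0.06 m)).
It fails at once if the yellow or the red key is pressed (value of joint any of pause_key, stop_key above 0.003 m).
It fails at once if the beaker, jar or wrench is moved by more than 15 mm (distance of any of beaker, jar, wrench from where it was at the start of the episode above 0.015 m).
It also fails if it takes over 42 s, if anything falls off the work surface, if the arm or the gripper's body presses on something with over 40 N, if the wrist force passes 120 N, or if a joint passes its speed limit or range.

## Working session

There is one attempt and no reset: what is moved stays moved. The work goes in short steps, Python scripts to look and compute and a shell command to move; the robot and the scene stay as the last step left them, time stands still between calls to the robot, and variables do not carry over. Pictures are saved under pics/ and viewed, at most 10 in all, crops included, and the job is handed in when it is done.

```bash
mkdir -p pics; cat > h.py <<'E'
from plant import *
import numpy as np, cv2
def ray(p,uv,z):
    K=np.array(p["intrinsics"]);T=np.array(p["pose"])
    d=T[:3,:3]@np.linalg.solve(K,[uv[0],uv[1],1.]);o=T[:3,3]
    return o+d*(z-o[2])/d[2]
E
python3 - <<'E'
from h import *
o=get_obs();print(o["time"],o["tool_pos"],o["tcp_rot"],o["grip_width"])
H={"amber_blue_top":105,"clear_blue_top":105,"amber_white_top":105,"clear_white_top":105,"amber_orange_top":105,"start_key_top":67,"beaker":0,"jar":0,"wrench":0,"console":0,"tray":0}
for c in("top","scene"):
    p=capture(c);cv2.imwrite(f"pics/{c}0.png",p["color"][:,:,::-1]);print(c,np.array(p["pose"])[:3,3].round())
    for n,z in H.items():
        for r in tip_of(p,n)[:2]: print(n,np.round(r["centre"]),round(r["conf"],2),ray(p,r["centre"],z).round(1))
E
```

```text
0.0 [ 231.94131842 -470.57746521  244.8522979 ] [-3.14010055e+00 -2.17931255e-04  4.57831479e-01] 91.7119351561659
top [ 483.    2. 1329.]
amber_blue_top [370. 256.] 0.82 [ 500.2 -241.1  105. ]
amber_blue_top [265. 162.] 0.21 [727.2  10.7 105. ]
clear_blue_top [409. 250.] 0.88 [ 513.5 -337.2  105. ]
clear_blue_top [169. 259.] 0.52 [491.5 238.1 105. ]
amber_white_top [343. 220.] 0.6 [ 585.1 -177.2  105. ]
amber_white_top [360. 237.] 0.21 [ 544.5 -219.2  105. ]
clear_white_top [330. 262.] 0.96 [ 484.5 -146.8  105. ]
clear_white_top [397. 255.] 0.25 [ 502. -307.  105.]
amber_orange_top [393. 218.] 0.83 [ 591.4 -299.6  105. ]
start_key_top [173. 260.] 0.52 [489.1 234.9  67. ]
start_key_top [263. 158.] 0.19 [743.2  16.2  67. ]
beaker [164. 159.] 0.73 [754.3 279.    0. ]
beaker [330. 260.] 0.42 [ 488.8 -158.     0. ]
jar [371. 162.] 0.74 [ 748.7 -269.9    0. ]
wrench [265. 161.] 0.55 [750.6  11.6   0. ]
console [198. 245.] 0.89 [527.9 184.9   0. ]
tray [360. 236.] 0.86 [ 553.1 -237.7    0. ]
scene [1210.  542.  640.]
amber_blue_top [247. 163.] 0.9 [ 499.4 -229.   105. ]
amber_blue_top [235
[... 227 characters left out ...]
0.75 [ 479.7 -148.3  105. ]
clear_white_top [237. 182.] 0.71 [ 589.3 -174.8  105. ]
amber_orange_top [204. 170.] 0.92 [ 600.9 -291.   105. ]
amber_orange_top [274. 173.] 0.27 [ 491.9 -134.9  105. ]
start_key_top [401. 240.] 0.57 [486.5 238.9  67. ]
start_key_top [246. 194.] 0.37 [ 571.5 -160.2   67. ]
beaker [404. 239.] 0.69 [392.7 206.6   0. ]
beaker [343. 342.] 0.58 [750.2 273.7   0. ]
jar [161. 230.] 0.8 [ 766.3 -281.8    0. ]
jar [244. 162.] 0.65 [ 359.  -396.1    0. ]
wrench [246. 278.] 0.78 [747.   13.9   0. ]
wrench [234. 204.] 0.47 [ 559.9 -227.8    0. ]
console [366. 261.] 0.78 [524.1 180.2   0. ]
tray [236. 203.] 0.74 [ 550.1 -228.5    0. ]
tray [366. 260.] 0.65 [522.  178.8   0. ]
```

View pics/top0.png

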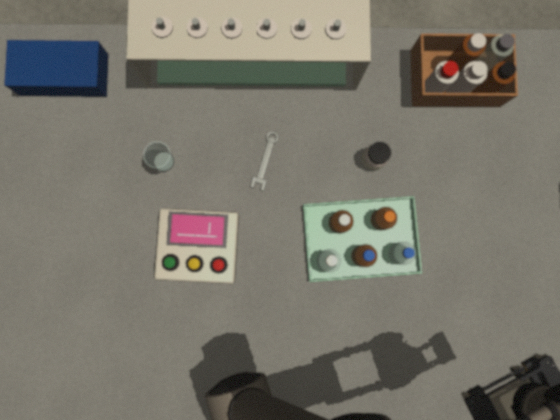

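View pics/scene0.png

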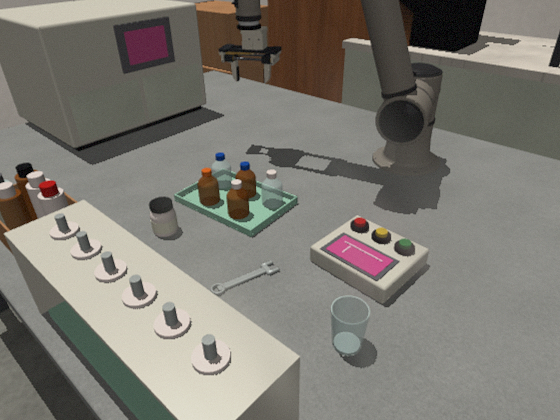

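The top view shows the brown bottle with the blue cap at about (369,255), the clear one at (407,253), and the green key at (170,262). The tray is on the right and the console on the left. I'll refine both points by colour.

```bash
python3 - <<'E'
from h import *
ims=[]
for c,rois in(("top",{"blue":(369,255,105),"green":(170,262,67),"yellow":(194,263,67),"red":(218,264,67)}),("scene",{"blue":(245,167,105),"green":(404,246,67)})):
    p=capture(c);im=p["color"];hsv=cv2.cvtColor(im,cv2.COLOR_RGB2HSV)
    for k,(u,v,z) in rois.items():
        m=np.zeros(im.shape[:2],np.uint8);m[v-11:v+12,u-12:u+13]=1
        h,s,w=cv2.split(hsv)
        lo,hi={"blue":(100,130),"green":(45,85),"yellow":(18,35),"red":(0,9)}[k]
        q=(m>0)&(h>=lo)&(h<=hi)&(s>110)&(w>40)
        n,l,st,ce=cv2.connectedComponentsWithStats(q.astype(np.uint8))
        i=1+st[1:,4].argmax();print(c,k,st[i],ce[i].round(1),ray(p,ce[i],z).round(1))
        if k in("blue","green"):ims.append(cv2.resize(im[v-30:v+30,u-40:u+40,::-1],(400,300),interpolation=cv2.INTER_CUBIC))
cv2.imwrite("pics/crop1.png",np.vstack([np.hstack(ims[:2]),np.hstack(ims[2:])]))
E
```

```text
top blue [364 250  10  10  79] [368.4 255. ] [ 501.3 -238.   105. ]
top green [164 257  11  11  91] [169.2 261.9] [484.1 244.6  67. ]
top yellow [187 257  14  13 139] [193.7 263.2] [481.1 184.6  67. ]
top red [212 259  13  13 132] [218.  264.6] [477.9 125.1  67. ]
scene blue [240 162   9   8  65] [244.3 165.4] [ 513.1 -225.9  105. ]Traceback (most recent call last):
  File "<stdin>", line 11, in <module>
ValueError: attempt to get argmax of an empty sequence
```

Colour fits: the cap is at about (501,-239) and the green key at (484,244.5), with the keys 60 mm apart as specified. The scene view agrees once the visible cap side is allowed for. Next I travel at the present height with the fingers shut.

```bash
python3 -m inch '[[0.035,-0.009,0,0,0],[0.07,-0.018,0,0,0],[0.105,-0.027,0,0,0],[0.14,-0.036,0,0,0],[0.175,-0.045,0,0,0],[0.21,-0.054,0,0,0],[0.245,-0.063,0,0,0],[0.275,-0.071,0,0,0]]'
python3 -m inch '[[0.025,-0.007,0,0,0],[0.045,-0.012,0,0,0],[0.06,-0.016,0,0,0],[0.068,-0.018,0,0,0],[0.068,-0.018,0,0,0],[0.068,-0.018,0,0,0],[0.068,-0.018,0,0,0]]'
python3 - <<'E'
from h import *
o=get_obs();print(o["time"],o["tool_pos"],o["tcp_rot"],o["grip_width"])
p=capture("top");print([(np.round(r["centre"]),r["conf"]) for r in tip_of(p,"amber_blue_top")])
q=capture("scene")
cv2.imwrite("pics/b.png",cv2.resize(np.hstack([p["color"][190:300,290:430],q["color"][60:260,150:350][:110,:140]])[:,:,::-1],(800,314)))
E
```

```text
time: 1.97
tool_pos: [448.9, -284.0, 245.7]
tcp_rot: [3.141, -0.0, 0.458]
contact_force: [0.2, -0.5, -0.4]
grip_width: 43.0
finger_force: 0.0
time: 2.55
tool_pos: [499.8, -240.2, 245.5]
tcp_rot: [3.142, 0.001, 0.457]
contact_force: [-0.2, 0.3, -0.3]
grip_width: 0.9
finger_force: 0.0
2.55 [ 499.7563001  -240.19864922  245.46553864] [3.14157953e+00 5.27336271e-04 4.57040783e-01] 0.8809446749689517
[(array([370., 258.]), 0.52)]
```

View pics/b.png

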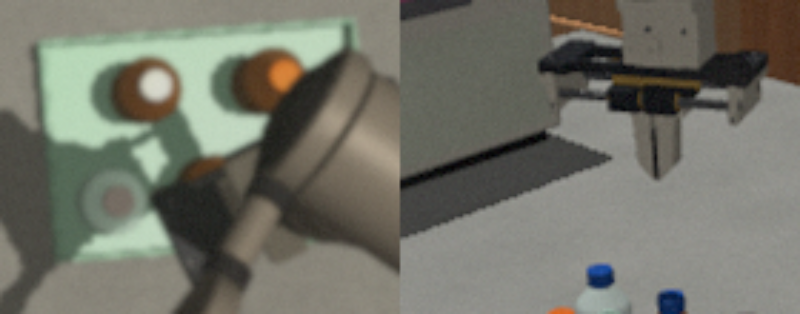

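The gripper is shut and directly above the brown blue-capped bottle. In the scene crop the fingertips (655,180) are in line with that cap (670,300). Next I descend to z = 146, which puts the tips 22 mm over the cap, and hold.

```bash
python3 -m inch '[[0.0005,0.001,0.015,0,0],[0.0005,0.001,0.035,0,0],[0.0005,0.001,0.055,0,0],[0.0005,0.001,0.075,0,0],[0.0005,0.001,0.09,0,0],[0.0005,0.001,0.097,0,0],[0.0005,0.001,0.0995,0,0],[0.0005,0.001,0.0995,0,0]]'
python3 -m inch '[[0,0,0,0,0],[0,0,0,0,0],[0,0,0,0,0],[0,0,0,0,0],[0,0,0,0,0],[0,0,0,0,0],[0,0,0,0,0],[0,0,0,0,0]]'
python3 - <<'E'
from h import *
p=capture("scene");print(get_obs()["tool_pos"])
cv2.imwrite("pics/c.png",cv2.resize(p["color"][110:230,170:330,::-1],(800,600)))
E
```

```text
time: 3.37
tool_pos: [501.1, -240.5, 146.0]
tcp_rot: [-3.141, 0.0, 0.457]
contact_force: [-0.1, -0.3, -0.1]
grip_width: 0.6
finger_force: 0.0
time: 4.03
tool_pos: [501.3, -240.2, 146.0]
tcp_rot: [3.142, 0.0, 0.458]
contact_force: [0.1, -0.1, -0.1]
grip_width: 0.1
finger_force: 0.0
[ 501.31987159 -240.17000537  146.03537248]
```

View pics/c.png

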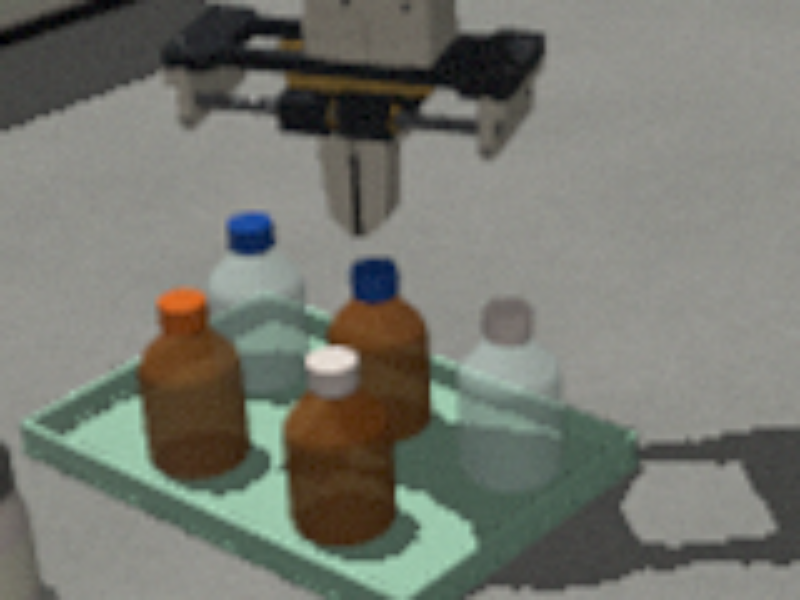

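The tips (358,232) hang just over the brown bottle's blue cap (374,268), perhaps a few mm to the left. I'll check the offset by projection.

```bash
python3 - <<'E'
from h import *
p=capture("scene");T=np.linalg.inv(np.array(p["pose"]));K=np.array(p["intrinsics"])
for X in((501.3,-240.2,127),(501,-239,105),(501,-229,105),(491,-239,105)):
    c=K@(T@np.r_[X,1])[:3];print(X,(c[:2]/c[2]).round(1))
print(ray(p,(244.8,163.0),105),[(r["centre"],r["conf"]) for r in tip_of(p,"amber_blue_top")])
E
```

```text
(501.3, -240.2, 127) [243.3 155.2]
(501, -239, 105) [244.2 162.4]
(501, -229, 105) [246.7 163.5]
(491, -239, 105) [246.7 161.2]
[ 502.29593891 -235.11791601  105.        ] [([243.4, 162.4], 0.88)]
```

The cap measures about (501,-237), so the tool is within about 4 mm. I'll hold for 2 s.

```bash
python3 -m inch '[[0,0.002,0,0,0],[0,0.002,0,0,0],[0,0.002,0,0,0],[0,0.002,0,0,0],[0,0.002,0,0,0],[0,0.002,0,0,0],[0,0.002,0,0,0],[0,0.002,0,0,0]]' >/dev/null
python3 -m inch '[[0,0,0,0,0],[0,0,0,0,0],[0,0,0,0,0],[0,0,0,0,0],[0,0,0,0,0],[0,0,0,0,0],[0,0,0,0,0],[0,0,0,0,0]]' >/dev/null
python3 -m inch '[[0,0,0,0,0],[0,0,0,0,0],[0,0,0,0,0],[0,0,0,0,0],[0,0,0,0,0],[0,0,0,0,0],[0,0,0,0,0],[0,0,0,0,0]]'
python3 -m inch '[[0,0,-0.02,0,0],[0,0,-0.04,0,0],[0,0,-0.06,0,0],[0,0,-0.08,0,0],[0,0,-0.09,0,0],[0,0,-0.095,0,0],[0,0,-0.095,0,0]]'
```

```text
time: 6.18
tool_pos: [502.2, -242.0, 146.0]
tcp_rot: [3.142, 0.0, 0.458]
contact_force: [-0.6, 0.4, 0.3]
grip_width: 0.1
finger_force: 0.0
time: 6.77
tool_pos: [502.4, -242.2, 241.7]
tcp_rot: [3.14, -0.001, 0.458]
contact_force: [0.1, -0.1, -0.5]
grip_width: 0.1
finger_force: 0.0
```

Hold done. Note that tool +y points toward world −y, so that nudge went the wrong way, but it stayed within about 5 mm. Next: over to the key at the travel height.

```bash
python3 -m inch '[[0.008,-0.018,0,0,0],[0.022,-0.05,0,0,0],[0.036,-0.082,0,0,0],[0.05,-0.114,0,0,0],[0.064,-0.146,0,0,0],[0.078,-0.178,0,0,0],[0.092,-0.21,0,0,0],[0.106,-0.24,0,0,0]]'
python3 -m inch '[[0.014,-0.032,0,0,0],[0.028,-0.064,0,0,0],[0.042,-0.096,0,0,0],[0.06,-0.13,0,0,0],[0.075,-0.165,0,0,0],[0.085,-0.19,0,0,0],[0.0925,-0.2045,0,0,0],[0.0925,-0.2045,0,0,0]]'
python3 -m inch '[[0,0,0.03,0,0],[0,0,0.06,0,0],[0,0,0.09,0,0],[0,0,0.115,0,0],[0,0,0.125,0,0],[0,0,0.13,0,0],[0,0,0.13,0,0],[0,0,0.13,0,0]]'
python3 - <<'E'
from h import *
p=capture("scene");print(get_obs()["tool_pos"])
T=np.linalg.inv(np.array(p["pose"]));K=np.array(p["intrinsics"])
for X in((484.1,244.5,67),(484.1,184.6,67)):
    c=K@(T@np.r_[X,1])[:3];print(X,(c[:2]/c[2]).round(1))
cv2.imwrite("pics/d.png",cv2.resize(p["color"][180:300,310:470,::-1],(800,600)))
E
```

```text
time: 7.43
tool_pos: [490.1, 22.0, 239.6]
tcp_rot: [-3.14, 0.002, 0.458]
contact_force: [0.4, -0.4, 0.2]
grip_width: 0.3
finger_force: 0.0
time: 8.1
tool_pos: [482.7, 247.4, 239.2]
tcp_rot: [-3.14, 0.002, 0.462]
contact_force: [0.0, 0.0, 0.4]
grip_width: 0.4
finger_force: 0.0
time: 8.77
tool_pos: [484.5, 244.3, 111.9]
tcp_rot: [3.141, -0.001, 0.457]
contact_force: [0.6, 0.9, -0.1]
grip_width: 0.3
finger_force: 0.0
[484.72216832 244.54948439 112.34373353]
(484.1, 244.5, 67) [404.3 240.8]
(484.1, 184.6, 67) [380.2 230.2]
```

View pics/d.png

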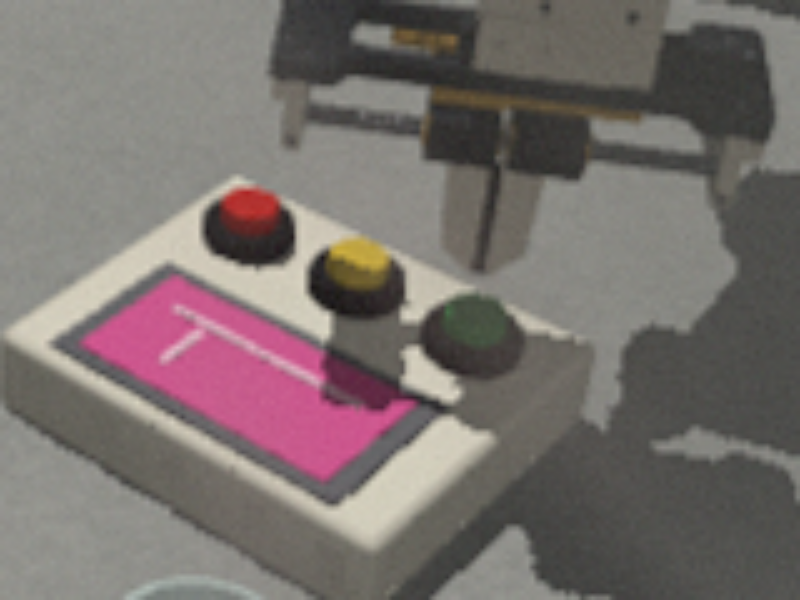

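The fingertips (480,270) are above the green key (476,310). Next I press gently and watch the force.

```bash
python3 -m inch '[[0,0,0.012,0,0],[0,0,0.02,0,0],[0,0,0.025,0,0],[0,0,0.028,0,0],[0,0,0.03,0,0],[0,0,0.03,0,0]]'
```

```text
time: 9.32
tool_pos: [484.0, 244.5, 81.3]
tcp_rot: [3.141, -0.0, 0.458]
contact_force: [-1.3, -1.3, 3.7]
grip_width: 0.5
finger_force: 2.0
```

```bash
python3 -m inch '[[0,0,0.0007,0,0],[0,0,0.0015,0,0],[0,0,0.0015,0,0],[0,0,0.0015,0,0]]'
```

```text
time: 9.65
tool_pos: [484.0, 244.5, 80.0]
tcp_rot: [3.141, -0.001, 0.458]
contact_force: [-2.2, -1.6, 5.6]
grip_width: 0.3
finger_force: 3.1
```

```bash
python3 -m inch '[[0,0,0.0008,0,0],[0,0,0.0008,0,0],[0,0,0.0008,0,0]]'
python3 -m inch '[[0,0,-0.005,0,0],[0,0,-0.015,0,0],[0,0,-0.03,0,0],[0,0,-0.05,0,0],[0,0,-0.075,0,0],[0,0,-0.1,0,0],[0,0,-0.12,0,0],[0,0,-0.12,0,0]]'
python3 - <<'E'
from h import *
p=capture("scene");cv2.imwrite("pics/e.png",p["color"][:,:,::-1])
E
```

```text
time: 9.9
tool_pos: [484.0, 244.5, 79.9]
tcp_rot: [3.141, -0.001, 0.458]
contact_force: [-3.7, -2.1, 12.7]
grip_width: 0.6
finger_force: 5.9
time: 10.57
tool_pos: [485.7, 245.2, 203.4]
tcp_rot: [3.141, -0.008, 0.458]
contact_force: [0.3, -0.8, 0.5]
grip_width: 0.3
finger_force: 0.0
```

View pics/e.png

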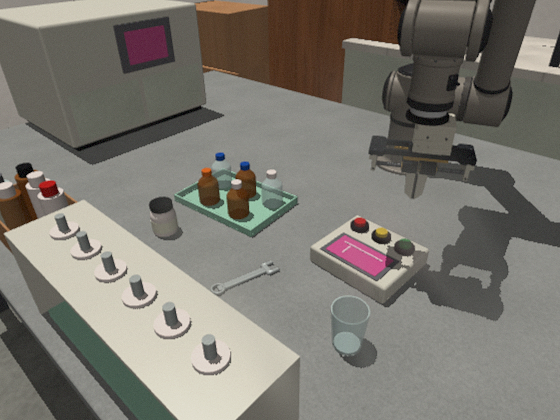

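The force jumped to 12.7 N with no further travel, so the key bottomed out. The gripper is clear, the green key at (404,246) is up, and everything else is where it was.

```bash
python3 -m inch '[[0,0,0,0,0],[0,0,0,0,0],[0,0,0,0,0]]' >/dev/null; python3 -c "
from plant import *
print(close_job())"
```

```text
the job is handed in; nothing more can be done
None
```

Job handed in, verdict not shown: the fingertips held about 22 mm over the brown bottle's blue cap for over 2 s (within about 5 mm of its middle), then pressed the green start key to its stop and let it come back up; no bottle, other key or other object appeared to be touched or moved.

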